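# Close a double-lidded tea canister and lift off its outer lid

## Robot

A 6-joint arm with a two-finger parallel gripper is mounted at the origin on a cart in front of the work surface, level with it; the furniture and walls round the work are solid. World frame = base frame: x ahead of the robot, y to its left, z up, the work surface at z = 0. Lengths are in m, angles in rad, forces in N, time in s.
With the tool pointing down it reaches from about 0.35 to 0.875 m from the base axis. Payload 15.5 kg.
Tool frame: the origin (TCP) lies midway between the tips of the shut fingers; the grasp point (between the pads) lies 19 mm behind it; z points along the fingers, y is the line along which they close (so a half turn about z gives the same grasp; the last joint's range is limited). The gripper opens to 85 mm and grips with 20 to 120 N. Pads are 22 mm wide; open, the fingers measure 114 mm over their backs; the gripper's body (76 mm by 85 mm) begins 54 mm behind the grasp point. The pads swing forward as they close: fully open they stand 13 mm farther back than shut.
Start: joints at [-1.437, 0.494, 1.345, -0, 1.302, -0.096], TCP at [0.142, -0.609, 0.193] pointing down, gripper open.
Joint ranges: [-2.91, 2.91], [-0.82, 2.16], [0.22, 2.67], [-1.22, 4.37], [0.12, 2.79], [-3.08, 3.08]. Speed limits (rad/s): [1.89, 1.89, 2.57, 3.01, 3.01, 3.01].

## Interface

Orientations are given as [roll, pitch, yaw] about the fixed x, y, z axes, in that order (R = Rz(yaw) Ry(pitch) Rx(roll)).
In Python, from rig import manip gives the robot as it stands. The module is installed in compiled form; this text tells all that it offers.
- The arm moves only by the tool move_arm, never from a script. Its argument "steps" is a list of rows, each an object of numbers: "dx", "dy", "dz": the shift along the tool's x, y, z in cm; "yaw": the turn about the tool's z in degrees. A call has 1 to 8 rows; each row shifts and turns the commanded pose from where the row before left it, along the tool's axes as they then stand; what a row does not reach is not made up. A row lasts 1/12 s, in which the tool goes at most 41.7 mm and 7.16 degrees, less where a joint would pass 70% of its speed; a pose out of reach is approached as far as the arm can. A call with a gripper value outside its range is refused whole. "gripper" is the opening, from 0 (shut) to 1 (fully open), set as the call begins (left out, the last holds). The fingers move at their own pace and stop on an object; "newtons" is the grip in N (left out, the last holds). Time passes only in rows, so rows that do not move let the fingers close. It gives the time, the measured TCP pose, the force, the opening and the grip force at its end, in the units of the state.
- manip.get_state(): the state, without advancing time (a new reading comes with each control period).
- manip.grab_frame(name): name is "scene" or "top" or "wrist"; returns the picture (400x640x3 uint8, blue, green, red); there is no depth.
- manip.camera_info(name): a dict with "fx", "fy", "cx", "cy" (pixels), "eye" and "attitude" of the camera in the world. Camera axes: x right, y down, z forward; pixel columns grow to the right and rows downward; lengths in m; the calibration is good to about 2 mm. A picture is of the moment at which its call begins: read the wrist's pose just before it. camera_info takes no time and is no camera call; for the wrist camera it gives the pose at the moment of the call.
- manip.job_done(): hands the job in; it is judged then, once.
The state is a dict: "clock": time; "joint_pos": joint angles; "qd": joint speeds; "tau": joint torques, N m; "ee_pos": TCP position; "eef_rot": TCP orientation; "ft_force": force on the tool from outside, world axes, zero at the start; "moment": the same for the moment, N m; "finger_gap": finger opening in m; "grip_force": force on a finger pad.
Only numpy, scipy, OpenCV 4.12 (cv2) and the standard library are available. Lean on these libraries where they do the work, as an engineer would, in place of code of your own. Each camera call takes 0.05 s, during which the arm holds its last target. There are 200 camera calls.

## Task

Close the wider of the two open canisters with the nested pair of lids standing on the worktop: carry the pair together by the inner lid's knob, lower it into the canister's mouth until it is home, let go, then press down on it firmly for a moment to be sure it is fully seated. After that lift the outer lid alone by its collar, because it is going to be washed, and leave the inner lid seated and undisturbed on the canister. Finish while still holding the outer lid level in the gripper, about 10 cm straight above its seat on the canister; keep the canister standing where it is and leave everything else alone.

Things in the scene. Friction and masses are not known exactly. Their poses are not given: they have to be found in the camera images.
- wide_canister: The wider open canister: plain round steel, 73 mm outer diameter, 90 mm tall, open at the top, mouth 66 mm across, 3.5 mm wall, about 0.7 kg, stands loose on the worktop. Origin: centre of its underside; z up its axis.
- wide_mouth (a point): Centre of the wide canister's mouth, at the height of its rim (90 mm above its underside).
- narrow_canister: A second open steel canister, narrower and lower: 52 mm outer diameter, 78 mm tall, mouth 46 mm; the lids do not fit it. Loose, not to be moved. Origin: centre of its underside.
- inner_lid: Inner lid, loose, 0.08 kg. From below: round plug 61 mm across, 14 mm high (lower edge tapered to 55 mm); steel flange 77 mm across, 5 mm thick; black knob. Origin: centre of the plug's underside; z up the knob. Starts upright, plug on the worktop, outer lid over it. Seated, plug in the mouth and flange on the rim, its origin is 76 mm above the canister's (14 mm below the rim).
- knob_top (a point): Centre of the flat top of the inner lid's straight round knob (18 mm in diameter), 68 mm above the inner lid's origin. The knob comes up through the outer lid's collar and stands 24 mm above it; lifting the knob carries both lids, as the outer one lies loosely on the flange.
- outer_lid: Outer lid, loose, 0.08 kg, brown wood, 87 mm across: skirt 11 mm high (81 mm inside), top plate 5 mm thick with a hole 28 mm across, and a collar round the hole. Origin: centre of the skirt's lower edge; plate top at 16 mm. Nested, its plate lies on the inner lid's flange and its origin is 8 mm above the inner lid's; on the canister the skirt reaches 6 mm down outside the rim, with 4 mm of play.
- collar_top (a point): Centre of the top of the outer lid's round collar (44 mm outer diameter, rising 20 mm above the plate), 36 mm above the outer lid's origin. Lifting the collar takes the outer lid alone.
- salt_shaker: Salt shaker, 44x44x90 mm, loose bystander. Origin: centre of its underside.
- shot_glass: Small glass standing upside down, 49 mm wide, 62 mm tall, loose bystander. Origin: centre of its underside.
- clothes_peg: Wooden clothes peg lying flat, 15x72x12 mm, loose bystander.
- teaspoon: Teaspoon lying flat, 132x26x11 mm, loose bystander.
- lemon: Lemon, 72x57x58 mm, loose bystander at the back.

How it is judged:
On the way, in this order (a step that is already met when the one before it is completed fails the run):
1. the nested lids sit home on the wide canister and are let go (z of inner_lid in the frame of wide_canister between 0.07 and 0.0795 m and horizontal distance between inner_lid and wide_canister below 0.006 m and angle between the z axis of inner_lid and the z axis of wide_canister, either way round below 0.06 rad and z of outer_lid in the frame of inner_lid below 0.02 m and contact force between the fingers and inner_lid below 0.2 N and contact force between the fingers and outer_lid below 0.2 N), for 0.2 s.
2. the seated lids are pressed down: more than 5 N between inner lid and canister (z of inner_lid in the frame of wide_canister between 0.07 and 0.0795 m and horizontal distance between inner_lid and wide_canister below 0.006 m and angle between the z axis of inner_lid and the z axis of wide_canister, either way round below 0.06 rad and contact force between inner_lid and wide_canister above 5 N), for 0.1 s.
3. the outer lid is held clear, more than 3 cm above its seat, and the inner lid is still home (z of inner_lid in the frame of wide_canister between 0.07 and 0.0795 m and horizontal distance between inner_lid and wide_canister below 0.006 m and angle between the z axis of inner_lid and the z axis of wide_canister, either way round below 0.06 rad and z of outer_lid in the frame of wide_canister above 0.114 m and contact force between the fingers and outer_lid above 0.5 N), for 0.1 s.
At the end, for the whole second after the job is handed in: The gripper holds the outer lid still and level (0.2 rad), 6 to 18 cm above its seat, within 5 cm of the canister's axis, carried by nothing else; the inner lid is home on the upright wide canister (within 3.5 mm of full depth, 6 mm of its axis, 0.06 rad), untouched by the gripper (z of inner_lid in the frame of wide_canister between 0.07 and 0.0795 m and horizontal distance between inner_lid and wide_canister below 0.006 m and angle between the z axis of inner_lid and the z axis of wide_canister, either way round below 0.06 rad and z of outer_lid in the frame of wide_canister between 0.144 and 0.264 m and horizontal distance between outer_lid and wide_canister below 0.05 m and angle between outer_lid's own z axis and vertical below 0.2 rad and contact force between the fingers and outer_lid above 0.5 N and contact force between outer_lid and inner_lid below 0.1 N and contact force between outer_lid and wide_canister below 0.1 N and contact force between the fingers and inner_lid below 0.2 N and contact force between the fingers and wide_canister below 0.2 N and linear speed of outer_lid below 0.03 m/s and linear speed of inner_lid below 0.02 m/s and angle between wide_canister's own z axis and vertical below 0.05 rad); the arm keeps its last pose, push and grip.
It fails at once if the outer lid is parted from the inner lid (by more than 12 mm) while the inner lid is not home, or the inner lid is disturbed while the outer lid is off (z of outer_lid in the frame of inner_lid above 0.02 m and not (z of inner_lid in the frame of wide_canister between 0.07 and 0.0795 m and horizontal distance between inner_lid and wide_canister below 0.006 m and angle between the z axis of inner_lid and the z axis of wide_canister, either way round below 0.06 rad)).
It fails at once if the lids are dropped: let go over the canister more than 9 mm above their seat (horizontal distance between inner_lid and wide_canister below 0.04 m and z of inner_lid in the frame of wide_canister above 0.085 m and contact force between the fingers and inner_lid below 0.05 N and contact force between the fingers and outer_lid below 0.05 N).
It fails at once if the wide canister is tipped (more than 0.25 rad) or shifted (more than 4 cm) (angle between wide_canister's own z axis and vertical above 0.25 rad or distance of wide_canister from where it was at the start of the episode above 0.04 m).
It fails at once if the narrow canister or another bystander is moved by more than 3 cm (distance of any of narrow_canister, salt_shaker, shot_glass, clothes_peg, teaspoon, lemon from where it was at the start of the episode above 0.03 m).
It also fails if it takes over 64 s, if anything falls off the work surface, if the arm or the gripper's body presses on something with over 40 N, if the wrist force passes 120 N, or if a joint passes its speed limit or range.

## Working session

There is one attempt and no reset: what is moved stays moved. The work goes in short steps, Python scripts to look and compute and a tool call to move; the robot and the scene stay as the last step left them, time stands still between calls to the robot, and variables do not carry over. Pictures are saved under pics/ and viewed, at most 10 in all, crops included, and the job is handed in when it is done.

Besides the shell and the picture viewer there is one more tool, called after "Call:" as name([rows], argument=value, ...), one row to a line, values as JSON. move_arm: Moves the arm, as the interface text tells. Its arguments: {"type":"object","properties":{"steps":{"type":"array","items":{"type":"object","properties":{"dx":{"type":"number"},"dy":{"type":"number"},"dz":{"type":"number"},"yaw":{"type":"number"}}}},"gripper":{"type":"number"},"newtons":{"type":"number"}},"required":["steps"]}

```bash
mkdir -p pics
python3 - <<'E'
from rig import manip
import cv2
s=manip.get_state(); print({k:s[k] for k in('clock','ee_pos','eef_rot','ft_force','finger_gap')})
for n in('scene','top'):
    cv2.imwrite(f'pics/{n}0.png',manip.grab_frame(n)); print(n,manip.camera_info(n))
print(manip.camera_info('wrist'))
E
```

```text
{'clock': 0.0, 'ee_pos': array([ 0.14233128, -0.60818593,  0.19270385]), 'eef_rot': array([-3.14043173e+00, -1.14278045e-04,  2.29860845e-01]), 'ft_force': array([-0.30976718,  0.26772054,  0.40673097]), 'finger_gap': 0.08564550474982359}
scene {'fx': 397.73984675631266, 'fy': 397.73984675631266, 'cx': 313.2073995202434, 'cy': 196.62514593113252, 'eye': array([0.1289299 , 0.60400744, 0.82226209]), 'attitude': array([-2.44448695,  0.00576233, -2.46759075])}
top {'fx': 362.36053381457754, 'fy': 362.36053381457754, 'cx': 317.4039155084689, 'cy': 196.60542159904537, 'eye': array([0.38302298, 0.1147071 , 0.93910925]), 'attitude': array([-2.92940833e+00, -1.34067775e-03, -1.40463785e+00])}
{'fx': 294.2971699921106, 'fy': 294.2971699921106, 'cx': 322.39556005590885, 'cy': 202.9694546977634, 'eye': array([ 0.20678649, -0.59359223,  0.3739926 ]), 'attitude': array([ 2.87665606e+00,  1.94538432e-03, -1.34085558e+00])}
```

View pics/top0.png

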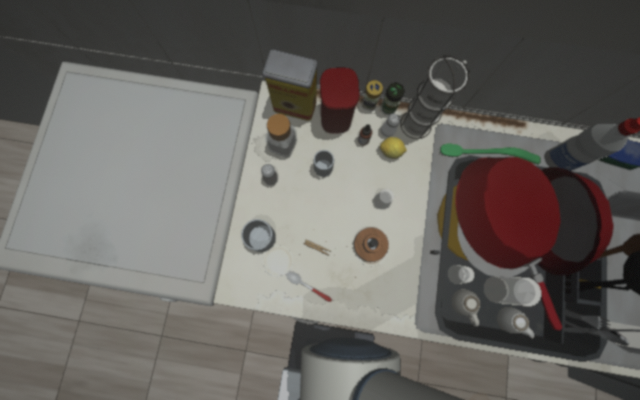

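View pics/scene0.png

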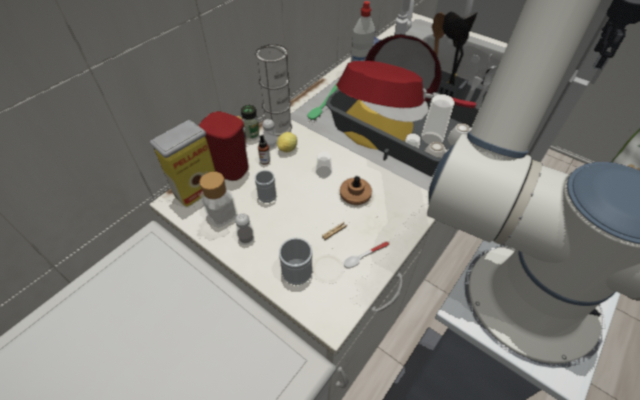

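The top view shows the wide canister near (258,236), the narrow one near (322,163) and the lid pair near (371,244). In the scene view the canister rim is near (296,250) and the lids near (355,188).

```bash
cat > h.py <<'E'
import numpy as np, cv2
from rig import manip
from scipy.spatial.transform import Rotation as R
def ray(c,p):
    d=np.array([(p[0]-c['cx'])/c['fx'],(p[1]-c['cy'])/c['fy'],1.])
    return c['eye'],R.from_euler('xyz',c['attitude']).apply(d)
def onz(c,p,z):
    e,d=ray(c,p); return e+d*(z-e[2])/d[2]
def proj(c,P):
    v=R.from_euler('xyz',c['attitude']).inv().apply(np.array(P)-c['eye'])
    return np.array([c['cx']+c['fx']*v[...,0]/v[...,2],c['cy']+c['fy']*v[...,1]/v[...,2]]).T
def brown(im,lo=(3,70,40),hi=(18,255,220)):
    return cv2.inRange(cv2.cvtColor(im,cv2.COLOR_BGR2HSV),lo,hi)
E
python3 - <<'E'
from h import *
for n,(x0,y0,x1,y1) in dict(top=(340,215,405,275),scene=(330,165,380,210)).items():
    im=cv2.imread(f'pics/{n}0.png'); c=manip.camera_info(n)
    m=np.zeros(im.shape[:2],np.uint8); m[y0:y1,x0:x1]=brown(im)[y0:y1,x0:x1]
    k=max(cv2.findContours(m,cv2.RETR_EXTERNAL,cv2.CHAIN_APPROX_NONE)[0],key=cv2.contourArea)
    e=cv2.fitEllipse(k); print(n,e,onz(c,e[0],.02))
t=cv2.imread('pics/top0.png')[205:285,230:400]; s=cv2.imread('pics/scene0.png')[160:290,265:395]
t=cv2.resize(t,None,fx=4,fy=4,interpolation=2)[:, :]; s=cv2.resize(s,None,fx=4,fy=4,interpolation=2)
cv2.imwrite('pics/t1.png',t); cv2.imwrite('pics/s1.png',s)
E
```

```text
top ((370.86834716796875, 244.1402587890625), (32.06293487548828, 32.64816665649414), 136.84861755371094) [ 0.47982518 -0.0071277   0.02      ]
scene ((355.1259460449219, 191.5749053955078), (24.745027542114258, 31.028139114379883), 96.13821411132812) [ 0.47537998 -0.00076368  0.02      ]
```

View pics/t1.png

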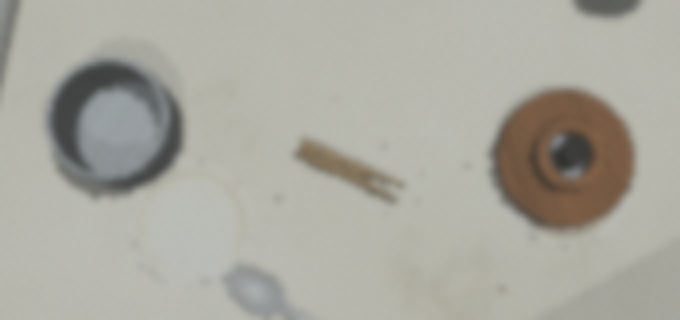

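Call:
move_arm([
  {"dz": -4},
  {"dz": -4},
  {"dz": -4},
  {"dz": -4},
  {"dx": 2.7, "dy": -3},
  {"dx": 2.7, "dy": -3},
  {"dx": 2.7, "dy": -3},
  {"dx": 2.7, "dy": -3},
], gripper=1)

```text
invalid input
```

Call:
move_arm([
  {"dx": 2.7, "dy": -3},
  {"dx": 2.7, "dy": -3},
  {"dx": 2.7, "dy": -3},
  {"dx": 2.7, "dy": -3},
  {"dx": 2.7, "dy": -3},
  {"dx": 2.7, "dy": -3},
  {"dx": 2.7, "dy": -3},
  {"dx": 2.7, "dy": -3},
])

```text
invalid input
```

Run:
```python
from h import *
c=manip.camera_info('top'); print(onz(c,(258.7,236),.09), onz(c,(263,239),.0))
c=manip.camera_info('scene'); print(onz(c,(296,250),.09))
```

```text
[0.44777234 0.26379651 0.09      ] [0.44887318 0.26709447 0.        ]
[0.45024128 0.26805625 0.09      ]
```

Call:
move_arm([
  {"dx": 0, "dy": 0, "dz": -4, "yaw": 0},
  {"dx": 0, "dy": 0, "dz": -4, "yaw": 0},
  {"dx": 0, "dy": 0, "dz": -4, "yaw": 0},
  {"dx": 0, "dy": 0, "dz": -4, "yaw": 0},
  {"dx": 2.7, "dy": -3, "dz": 0, "yaw": 0},
  {"dx": 2.7, "dy": -3, "dz": 0, "yaw": 0},
  {"dx": 2.7, "dy": -3, "dz": 0, "yaw": 0},
  {"dx": 2.7, "dy": -3, "dz": 0, "yaw": 0},
], gripper=1, newtons=40)

```text
clock: 0.77
ee_pos: [0.2205, -0.4654, 0.353]
eef_rot: [-3.141, -0.0, 0.229]
ft_force: [1.2, 0.6, -0.1]
finger_gap: 0.0857
grip_force: 0.0
```

Call:
move_arm([
  {"dx": 2.7, "dy": -3, "dz": 0, "yaw": 0},
  {"dx": 2.7, "dy": -3, "dz": 0, "yaw": 0},
  {"dx": 2.7, "dy": -3, "dz": 0, "yaw": 0},
  {"dx": 2.7, "dy": -3, "dz": 0, "yaw": 0},
  {"dx": 2.7, "dy": -3, "dz": 0, "yaw": 0},
  {"dx": 2.7, "dy": -3, "dz": 0, "yaw": 0},
  {"dx": 2.7, "dy": -3, "dz": 0, "yaw": 0},
  {"dx": 2.7, "dy": -3, "dz": 0, "yaw": 0},
], gripper=1, newtons=40)

```text
clock: 1.43
ee_pos: [0.3761, -0.1823, 0.3532]
eef_rot: [-3.142, 0.0, 0.229]
ft_force: [1.5, -0.6, 0.8]
finger_gap: 0.0854
grip_force: 0.0
```

Call:
move_arm([
  {"dx": 2.7, "dy": -3, "dz": 0, "yaw": 0},
  {"dx": 2.7, "dy": -3, "dz": 0, "yaw": 0},
  {"dx": 2.7, "dy": -3, "dz": 0, "yaw": 0},
  {"dx": 2.7, "dy": -3, "dz": 0, "yaw": 0},
  {"dx": 0, "dy": 0, "dz": 4, "yaw": 0},
  {"dx": 0, "dy": 0, "dz": 4, "yaw": 0},
  {"dx": 0, "dy": 0, "dz": 4, "yaw": 0},
  {"dx": 0, "dy": 0, "dz": 0, "yaw": 0},
], gripper=1, newtons=40)

```text
clock: 2.1
ee_pos: [0.4496, -0.0415, 0.2274]
eef_rot: [-3.137, 0.009, 0.231]
ft_force: [-0.7, 0.1, -1.4]
finger_gap: 0.0857
grip_force: 0.0
```

Run:
```python
from h import *
import time
s=manip.get_state(); c=manip.camera_info('wrist'); im=manip.grab_frame('wrist'); print(s['ee_pos'],s['eef_rot'],c['eye'],c['attitude'])
cv2.imwrite('pics/w1.png',im)
m=brown(im); k=max(cv2.findContours(m,cv2.RETR_EXTERNAL,cv2.CHAIN_APPROX_NONE)[0],key=cv2.contourArea)
e=cv2.fitEllipse(k); print(e,onz(c,e[0],.02))
```

```text
[ 0.44959106 -0.04154091  0.22738082] [-3.1370276   0.00942087  0.23054673] [ 0.51588017 -0.027077    0.40798706] [ 2.86716811  0.00542279 -1.34012073]
((302.6015319824219, 143.652587890625), (65.32659149169922, 67.24534606933594), 160.30416870117188) [ 0.48093604 -0.00676016  0.02      ]
```

View pics/w1.png

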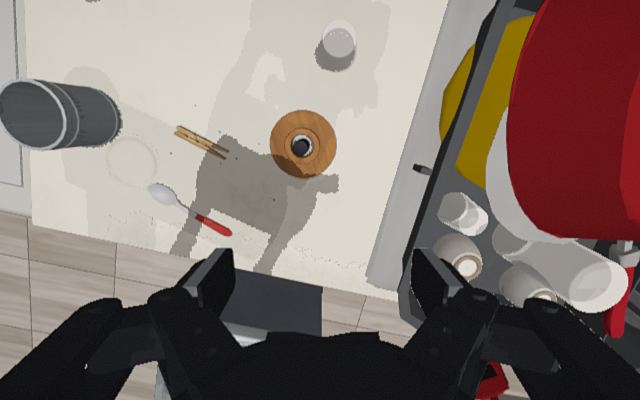

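The wrist view shows the lids at (303,144) with the knob at (302,147). The canister rim is near (32,115) and the shot glass near (337,45). All the lid estimates agree on about (0.480,-0.006).

Call:
move_arm([
  {"dx": 1.9, "dy": -1.3, "dz": 2, "yaw": 0},
  {"dx": 1.95, "dy": -1.35, "dz": 2, "yaw": 0},
  {"dx": 0, "dy": 0, "dz": 3, "yaw": 0},
  {"dx": 0, "dy": 0, "dz": 2, "yaw": 0},
  {"dx": 0, "dy": 0, "dz": 1, "yaw": 0},
  {"dx": 0, "dy": 0, "dz": 0, "yaw": 0},
  {"dx": 0, "dy": 0, "dz": 0, "yaw": 0},
  {"dx": 0, "dy": 0, "dz": 0, "yaw": 0},
], gripper=1, newtons=40)

```text
clock: 2.82
ee_pos: [0.4866, -0.0086, 0.1353]
eef_rot: [3.141, -0.003, 0.229]
ft_force: [-0.1, -0.1, -0.5]
finger_gap: 0.0861
grip_force: 0.0
```

Run:
```python
from h import *
s=manip.get_state(); c=manip.camera_info('wrist'); im=manip.grab_frame('wrist'); print(s['ee_pos'],s['eef_rot'],c['eye'],c['attitude'])
m=brown(im); k=max(cv2.findContours(m,cv2.RETR_EXTERNAL,cv2.CHAIN_APPROX_NONE)[0],key=cv2.contourArea)
e=cv2.fitEllipse(k); print(e,onz(c,e[0],.02))
t=proj(c,[[s['ee_pos'][0],s['ee_pos'][1],z] for z in(.068,.044,s['ee_pos'][2])]);print(t)
g=cv2.inRange(cv2.cvtColor(im,cv2.COLOR_BGR2GRAY),0,60)
x,y=map(int,proj(c,[[.481,-.007,.068]])[0])
n,l,st,ce=cv2.connectedComponentsWithStats(g)
for i in range(1,n):
    if np.hypot(*(ce[i]-(x,y)))<40 and st[i,4]>30: print(st[i],ce[i],onz(c,ce[i],.068))
cv2.imwrite('pics/w2.png',im)
```

```text
[ 0.48661805 -0.00862818  0.13532777] [ 3.14056847e+00 -2.71803400e-03  2.29358324e-01] [0.55056205 0.00624561 0.31674765] [ 2.87929903e+00 -1.91908101e-04 -1.34124704e+00]
((319.412353515625, 194.36473083496094), (80.99349212646484, 82.70877075195312), 90.28822326660156) [ 0.48127854 -0.00682866  0.02      ]
[[322.26534274 201.71828452]
 [322.27127214 195.2911346 ]
 [322.24107676 228.02129871]]
[279 169  30  64 437] [290.42334096 206.22425629] [0.47627661 0.0176579  0.068     ]
[299 177  39  15  87] [315.14942529 181.44827586] [0.50275051 0.00141147 0.068     ]
[305 188  30  35 580] [319.13965517 203.79482759] [ 0.48416365 -0.00639021  0.068     ]
```

View pics/w2.png

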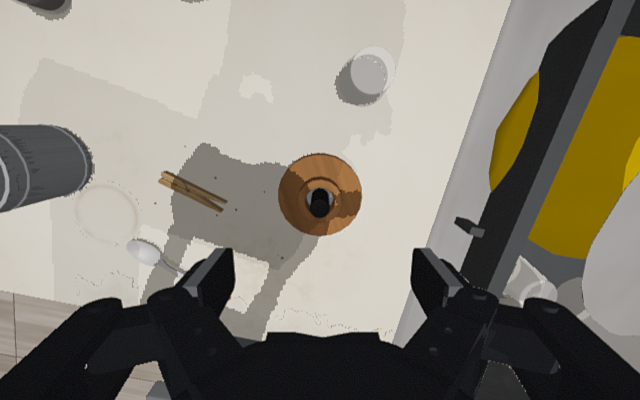

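The wrist view shows the lid disc at (319,194) and the knob cap near (319,207). That puts the lids at (0.4813,-0.0068), so I'll descend on that.

Call:
move_arm([
  {"dx": -0.47, "dy": -0.3, "dz": 2, "yaw": 0},
  {"dx": 0, "dy": 0, "dz": 2.5, "yaw": 0},
  {"dx": 0, "dy": 0, "dz": 2, "yaw": 0},
  {"dx": 0, "dy": 0, "dz": 1.3, "yaw": 0},
  {"dx": 0, "dy": 0, "dz": 0.7, "yaw": 0},
  {"dx": 0, "dy": 0, "dz": 0, "yaw": 0},
  {"dx": 0, "dy": 0, "dz": 0, "yaw": 0},
  {"dx": 0, "dy": 0, "dz": 0, "yaw": 0},
], gripper=0.5, newtons=40)

```text
clock: 3.53
ee_pos: [0.4807, -0.0065, 0.0494]
eef_rot: [3.141, -0.002, 0.23]
ft_force: [0.6, -0.0, -0.6]
finger_gap: 0.0425
grip_force: 0.0
```

Call:
move_arm([
  {"dx": 0, "dy": 0, "dz": 0.2, "yaw": 0},
  {"dx": 0, "dy": 0, "dz": 0, "yaw": 0},
  {"dx": 0, "dy": 0, "dz": 0, "yaw": 0},
  {"dx": 0, "dy": 0, "dz": 0, "yaw": 0},
  {"dx": 0, "dy": 0, "dz": 0, "yaw": 0},
  {"dx": 0, "dy": 0, "dz": 0, "yaw": 0},
  {"dx": 0, "dy": 0, "dz": 0, "yaw": 0},
  {"dx": 0, "dy": 0, "dz": 0, "yaw": 0},
], gripper=0, newtons=50)

```text
clock: 4.2
ee_pos: [0.4799, -0.0064, 0.0463]
eef_rot: [3.142, 0.0, 0.23]
ft_force: [-0.2, 0.2, -0.3]
finger_gap: -0.0001
grip_force: 0.0
```

Run:
```python
from h import *
s=manip.get_state(); c=manip.camera_info('wrist'); im=manip.grab_frame('wrist'); print(s['ee_pos'],s['finger_gap'],c['eye'])
print(proj(c,[[.4813,-.0068,.068],[.4799,-.0064,.0463]]))
for n in('scene','top'): cv2.imwrite(f'pics/{n}3.png',manip.grab_frame(n))
a=cv2.resize(cv2.imread('pics/scene3.png')[140:240,280:420],(560,400),interpolation=2)
b=cv2.resize(im[100:350,200:450],(400,400))[:,:240*0+400]
cv2.imwrite('pics/m3.png',cv2.resize(np.hstack([a,b]),(800,333)))
```

```text
[ 0.47986226 -0.00638572  0.0462889 ] -0.00013023988142927458 [0.54430998 0.00845191 0.22750374]
[[323.47802899 238.7455881 ]
 [322.30229073 227.95946232]]
```

View pics/m3.png

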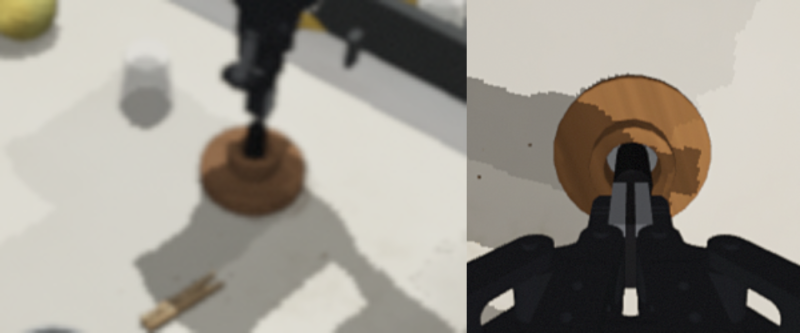

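The scene crop shows the lids upright. In the wrist crop the shut fingers are behind the knob (knob near (324,216), lid disc centre near (324,210)), so the grasp missed towards tool -x.

Run:
```python
from h import *
c=manip.camera_info('wrist'); im=manip.grab_frame('wrist')
m=brown(im); k=max(cv2.findContours(m,cv2.RETR_EXTERNAL,cv2.CHAIN_APPROX_NONE)[0],key=cv2.contourArea)
print(cv2.boundingRect(k)); h=cv2.convexHull(k); (x,y,w,hh)=cv2.boundingRect(k)
print(onz(c,(x+w/2,y+w/2),.022), w)
for n,(x0,y0,x1,y1) in dict(top=(340,215,405,275),scene=(330,165,380,210)).items():
  for f in '03':
    im=cv2.imread(f'pics/{n}{f}.png'); c=manip.camera_info(n)
    m=np.zeros(im.shape[:2],np.uint8); m[y0:y1,x0:x1]=brown(im)[y0:y1,x0:x1]
    k=max(cv2.findContours(m,cv2.RETR_EXTERNAL,cv2.CHAIN_APPROX_NONE)[0],key=cv2.contourArea)
    print(n,f,cv2.boundingRect(k))
```

```text
(265, 156, 118, 107)
[ 0.48133823 -0.00730926  0.022     ] 118
top 0 (355, 228, 33, 33)Traceback (most recent call last):
  File "<stdin>", line 10, in <module>
ValueError: max() iterable argument is empty
```

Run:
```python
from h import *
c=manip.camera_info('wrist'); im=manip.grab_frame('wrist')
s=manip.get_state()['ee_pos']
def crop(im,c,cx,cy,r,k):
    o=cv2.resize(im[cy-r:cy+r,cx-r:cx+r],None,fx=k,fy=k,interpolation=2)
    o=cv2.convertScaleAbs(o,alpha=2,beta=20)
    for P,col in (((s[0],s[1],s[2]),(0,0,255)),((.4813,-.0070,.068),(0,255,0)),((.4813,-.0070,.044),(255,0,0))):
        p=proj(c,[P])[0]; q=((p-(cx-r,cy-r)+.5)*k).astype(int); cv2.circle(o,tuple(map(int,q)),3,col,-1)
    return o
cs=manip.camera_info('scene')
cv2.imwrite('pics/m4.png',np.hstack([crop(im,c,323,220,50,4),crop(cv2.imread('pics/scene3.png'),cs,355,180,25,8)]))
```

```text
(no output)
```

View pics/m4.png

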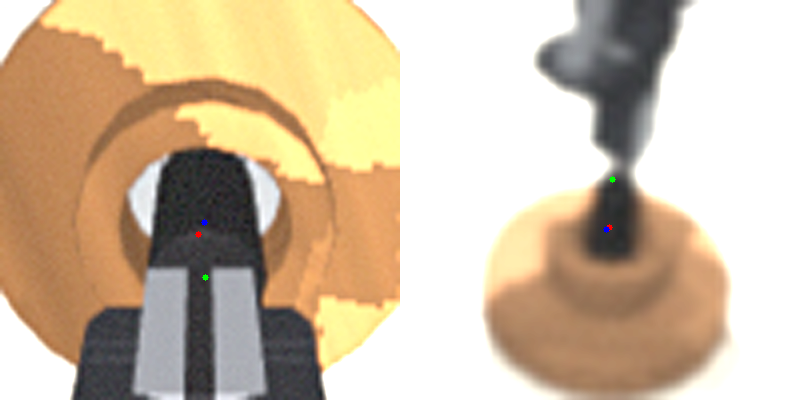

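The wrist crop shows the shut pads ending on or above the knob's top face (crop row 268, about image row 237). The scene crop shows the fingertips ending just above the knob top (about (357,175)). The real tips therefore sit about 25–30 mm farther back than the reported TCP. I'll open the fingers and feel downward in small steps.

Call:
move_arm([
  {"dx": 0.1, "dy": 0.1, "dz": 0, "yaw": 0},
  {"dx": 0, "dy": 0, "dz": 0, "yaw": 0},
  {"dx": 0, "dy": 0, "dz": 0, "yaw": 0},
  {"dx": 0, "dy": 0, "dz": 0, "yaw": 0},
  {"dx": 0, "dy": 0, "dz": 0.4, "yaw": 0},
  {"dx": 0, "dy": 0, "dz": 0.4, "yaw": 0},
  {"dx": 0, "dy": 0, "dz": 0.4, "yaw": 0},
  {"dx": 0, "dy": 0, "dz": 0, "yaw": 0},
], gripper=0.4, newtons=50)

```text
clock: 5.12
ee_pos: [0.4805, -0.007, 0.0334]
eef_rot: [-3.141, 0.001, 0.23]
ft_force: [-0.0, 0.2, -0.8]
finger_gap: 0.0341
grip_force: 0.0
```

Run:
```python
from h import *
c=manip.camera_info('wrist'); s=manip.get_state()['ee_pos']; print(s)
im=manip.grab_frame('wrist'); sc=manip.grab_frame('scene'); cs=manip.camera_info('scene')
def crop(im,c,cx,cy,r,k):
    o=cv2.resize(im[cy-r:cy+r,cx-r:cx+r],None,fx=k,fy=k,interpolation=2)
    o=cv2.convertScaleAbs(o,alpha=2,beta=20)
    for P,col in (((s[0],s[1],s[2]),(0,0,255)),((.4813,-.0070,.068),(0,255,0)),((.4813,-.0070,.044),(255,0,0))):
        p=proj(c,[P])[0]; q=((p-(cx-r,cy-r)+.5)*k).astype(int); cv2.circle(o,tuple(map(int,q)),3,col,-1)
    return o
cv2.imwrite('pics/m5.png',np.hstack([crop(im,c,323,240,80,3)[:,:480][40:440,40:440],crop(sc,cs,355,175,25,8)]))
```

```text
[ 0.48053868 -0.00704352  0.03338132]
```

View pics/m5.png

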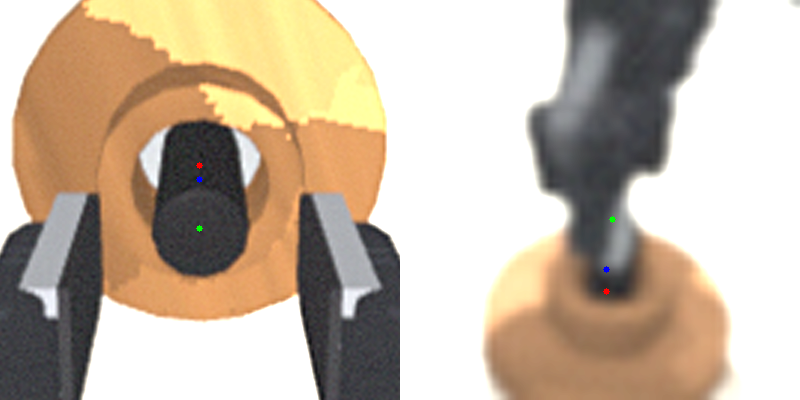

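The green dot lands exactly on the knob top, and the fingers straddle it evenly. The tips (crop row 195) still look to be at about z = 0.072, so I'll keep going down while watching the force.

Call:
move_arm([
  {"dx": 0.05, "dy": 0, "dz": 0.5, "yaw": 0},
  {"dx": 0, "dy": 0, "dz": 0.5, "yaw": 0},
  {"dx": 0, "dy": 0, "dz": 0.4, "yaw": 0},
  {"dx": 0, "dy": 0, "dz": 0.2, "yaw": 0},
  {"dx": 0, "dy": 0, "dz": 0, "yaw": 0},
  {"dx": 0, "dy": 0, "dz": 0, "yaw": 0},
], gripper=0.4, newtons=50)

```text
clock: 5.72
ee_pos: [0.4814, -0.007, 0.0181]
eef_rot: [-3.141, 0.0, 0.23]
ft_force: [-0.6, -0.7, 0.5]
finger_gap: 0.034
grip_force: 0.0
```

Call:
move_arm([
  {"dx": 0, "dy": 0, "dz": 0.2, "yaw": 0},
  {"dx": 0, "dy": 0, "dz": 0.1, "yaw": 0},
  {"dx": 0, "dy": 0, "dz": 0.1, "yaw": 0},
  {"dx": 0, "dy": 0, "dz": 0, "yaw": 0},
  {"dx": 0, "dy": 0, "dz": 0, "yaw": 0},
], gripper=0.4, newtons=50)

```text
clock: 6.13
ee_pos: [0.4815, -0.007, 0.0143]
eef_rot: [3.142, 0.0, 0.23]
ft_force: [-0.0, 0.3, 0.6]
finger_gap: 0.0341
grip_force: 0.0
```

Run:
```python
from h import *
c=manip.camera_info('wrist'); s=manip.get_state(); print(s['ee_pos'],s['ft_force'])
im=manip.grab_frame('wrist'); cv2.imwrite('pics/w6.png',im)
p=proj(c,[[.4813,-.007,.068]])[0];print(p)
# light finger-edge rows: bright grey low-saturation pixels near row 238
g=im[200:300].astype(int); 
for r in range(225,262,3): 
    row=im[r,255:395].mean(1).astype(int); print(r,''.join('%4d'%v for v in row[::7]))
```

```text
[ 0.48153079 -0.00700866  0.01427112] [-0.03018007  0.34429275  0.60370142]
[321.9684653  267.19481935]
225   61  55  56  58  62  44  63  64  63  49  40  64  93  70  46  59  63  73  72  75
228   61  54  55  61  60  48  62  61  29  11  15  13  62  67  64  60  63  73  74  73
231   57  54  57  60  60  65  62  60   9  11  18  13  90  65  67  62  75  71  72  73
234   58  55  53  58  60  67  61 106  17  10  11  14 107  65  65  72  73  73  72  73
237   57  61  54  66  66  69  61 106  10  13  14  14 108  62  67  56  75  73  75  71
240   58  58  53  78  78  70  60 105  12  10  15   7 110  49  69  30  77  74  74  71
243   66  58  54  77  68  73  59 110  15  11  15  10 110  44  67  16  77  73  74  68
246  111  58  51  78  23  66  48  71  12  13   9  11 110  47  67  15  78  69  75  72
249  146  32  21  77   8  61  47  41  14  13  12  15  45  43  66  18  76  77  19 110
252  148  24  62  79  21  58  58  42  12  10  10  13  33  45  64  17  78  79  19 182
255  148  23  81  78  19  47  66  41  15  26  28  14  18  50  65  18  80  78  22 137
258   98  21  80  80  22  44  66  36  21  17  20  19  19  63  64  14  69  77  20  17
261   23  23  77  78  17  46  67  40  17  19  17  16  14  69  66  14  32  79  20  21
```

Call:
move_arm([
  {"dx": 0, "dy": 0, "dz": 0.1, "yaw": 0},
  {"dx": 0, "dy": 0, "dz": 0, "yaw": 0},
  {"dx": 0, "dy": 0, "dz": 0, "yaw": 0},
  {"dx": 0, "dy": 0, "dz": 0, "yaw": 0},
  {"dx": 0, "dy": 0, "dz": 0, "yaw": 0},
  {"dx": 0, "dy": 0, "dz": 0, "yaw": 0},
], gripper=0, newtons=50)

```text
clock: 6.68
ee_pos: [0.4816, -0.0069, 0.0134]
eef_rot: [3.142, -0.0, 0.23]
ft_force: [-0.5, 1.3, 5.6]
finger_gap: 0.0158
grip_force: 48.7
```

Call:
move_arm([
  {"dx": 0, "dy": 0, "dz": -0.2, "yaw": 0},
  {"dx": 0, "dy": 0, "dz": -0.5, "yaw": 0},
  {"dx": 0, "dy": 0, "dz": -1, "yaw": 0},
  {"dx": 0, "dy": 0, "dz": -1.3, "yaw": 0},
  {"dx": 0, "dy": 0, "dz": 0, "yaw": 0},
  {"dx": 0, "dy": 0, "dz": 0, "yaw": 0},
], gripper=0, newtons=50)

```text
clock: 7.18
ee_pos: [0.482, -0.0071, 0.0437]
eef_rot: [3.141, -0.001, 0.23]
ft_force: [0.6, -0.3, -1.5]
finger_gap: 0.016
grip_force: 48.8
```

Run:
```python
from h import *
c=manip.camera_info('wrist'); s=manip.get_state(); print(s['ee_pos'],s['ft_force'],s['finger_gap'],s['grip_force'])
im=manip.grab_frame('wrist'); t=manip.grab_frame('top'); sc=manip.grab_frame('scene')
cv2.imwrite('pics/w7.png',im);cv2.imwrite('pics/top7.png',t);cv2.imwrite('pics/scene7.png',sc)
m=brown(im); k=max(cv2.findContours(m,cv2.RETR_EXTERNAL,cv2.CHAIN_APPROX_NONE)[0],key=cv2.contourArea)
x,y,w,h=cv2.boundingRect(k); print(x,y,w,h,'dist',c['fx']*.087/w, onz(c,(x+w/2,y+w/2),.052))
im=cv2.imread('pics/w6.png');m=brown(im); k=max(cv2.findContours(m,cv2.RETR_EXTERNAL,cv2.CHAIN_APPROX_NONE)[0],key=cv2.contourArea);print(cv2.boundingRect(k))
```

```text
[ 0.48200581 -0.00708891  0.0436855 ] [ 0.60956421 -0.2893855  -1.50948707] 0.016010009424268067 48.79222512245178
254 165 138 107 dist 0.18553517238633058 [ 0.48117131 -0.00778186  0.052     ]
(254, 164, 137, 133)
```

Lifted: the force reads 1.5 N, which is the weight of both lids, and the disc keeps its size in the wrist view. Next I'll raise the pair and move beside the canister for a close look.

Call:
move_arm([
  {"dx": 0, "dy": 0, "dz": -1, "yaw": 0},
  {"dx": 0, "dy": 0, "dz": -2, "yaw": 0},
  {"dx": 0, "dy": 0, "dz": -3, "yaw": 0},
  {"dx": 0, "dy": 0, "dz": -3, "yaw": 0},
  {"dx": 0, "dy": 0, "dz": -2, "yaw": 0},
  {"dx": 0, "dy": 0, "dz": -1, "yaw": 0},
  {"dx": 0.1, "dy": -0.5, "dz": 0, "yaw": 0},
  {"dx": 0.1, "dy": -1.5, "dz": 0, "yaw": 0},
], gripper=0, newtons=50)

```text
clock: 8.0
ee_pos: [0.4794, 0.0123, 0.1629]
eef_rot: [3.141, -0.001, 0.228]
ft_force: [0.2, 1.2, -1.9]
finger_gap: 0.0159
grip_force: 48.9
```

Call:
move_arm([
  {"dx": 0.1, "dy": -2.5, "dz": 0, "yaw": 0},
  {"dx": 0.1, "dy": -3, "dz": 0, "yaw": 0},
  {"dx": 0.1, "dy": -3.5, "dz": 0, "yaw": 0},
  {"dx": 0.1, "dy": -3, "dz": 0, "yaw": 0},
  {"dx": 0, "dy": -2, "dz": 0, "yaw": 0},
  {"dx": 0, "dy": -0.5, "dz": 0, "yaw": 0},
  {"dx": 0, "dy": 0, "dz": 0, "yaw": 0},
  {"dx": 0, "dy": 0, "dz": 0, "yaw": 0},
], gripper=0, newtons=50)

```text
clock: 8.67
ee_pos: [0.4494, 0.1549, 0.1624]
eef_rot: [3.141, 0.001, 0.231]
ft_force: [-0.1, 0.0, -1.8]
finger_gap: 0.0162
grip_force: 49.0
```

Run:
```python
from h import *
c=manip.camera_info('wrist'); s=manip.get_state(); print(s['ee_pos'],s['eef_rot'],s['ft_force'])
im=manip.grab_frame('wrist'); cv2.imwrite('pics/w8.png',im)
p=proj(c,[[.449,.266,.09],[s['ee_pos'][0],s['ee_pos'][1],s['ee_pos'][2]+.0546]]);print(p)
th=np.linspace(0,2*np.pi,40)
o=im.copy()
for r,col in((.0365,(0,0,255)),(.033,(0,255,0))):
    q=proj(c,np.c_[.449+r*np.cos(th),.266+r*np.sin(th),0*th+.09]); cv2.polylines(o,[q.astype(np.int32)],True,col,1)
x,y=map(int,p[0]); cv2.imwrite('pics/w8c.png',cv2.resize(o[max(0,y-75):y+75,max(0,x-100):x+100],None,fx=4,fy=4,interpolation=2)); print(max(0,x-100),max(0,y-75))
```

```text
[0.44935616 0.15487135 0.16236637] [3.14144060e+00 1.48936612e-03 2.30636014e-01] [-0.07989554  0.04342756 -1.76759873]
[[197.59723413 171.97697242]
 [322.0459706  267.7953574 ]]
97 96
```

View pics/w8c.png

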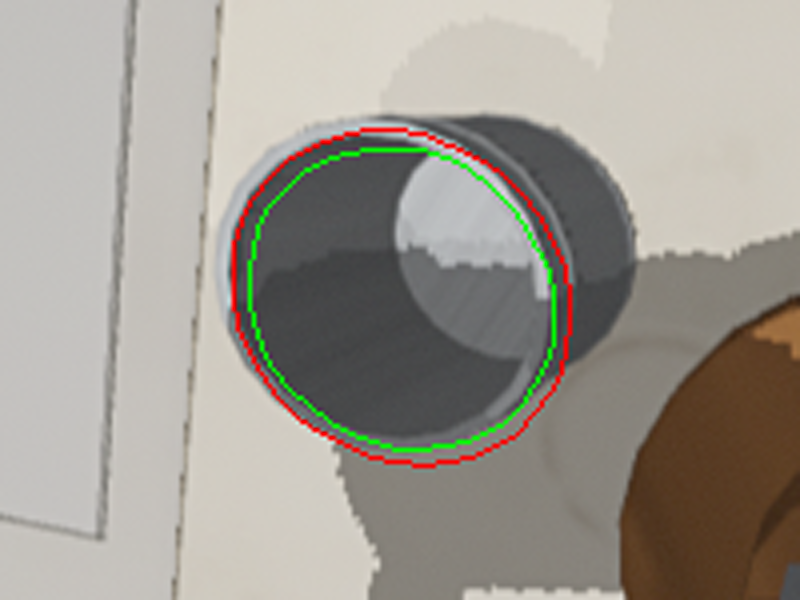

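The wrist crop shows the true rim about 15 px left of and 14 px above the drawn guess in the 4x crop: left edge 217 against 232, top edge 113 against 128.

Run:
```python
from h import *
c=manip.camera_info('wrist'); s=manip.get_state(); e=s['ee_pos']
p=proj(c,[[.449,.266,.09]])[0]+(-3.9,-3.5); P=onz(c,p,.09); print(P)
y=s['eef_rot'][2]; d=P[:2]-e[:2]; print('tool dx,dy cm',100*(d[0]*np.cos(y)+d[1]*np.sin(y)),100*(d[0]*np.sin(y)-d[1]*np.cos(y)), 'rot',s['eef_rot'])
```

```text
[0.45128344 0.2696541  0.09      ]
tool dx,dy cm 2.781824929312361 -11.182903669700028 rot [3.14139922e+00 1.11181440e-03 2.29671633e-01]
```

Call:
move_arm([
  {"dx": 0.3, "dy": -1.2, "dz": 0, "yaw": 0},
  {"dx": 0.6, "dy": -2.4, "dz": 0, "yaw": 0},
  {"dx": 0.7, "dy": -2.8, "dz": 0, "yaw": 0},
  {"dx": 0.6, "dy": -2.5, "dz": 0, "yaw": 0},
  {"dx": 0.4, "dy": -1.65, "dz": 0, "yaw": 0},
  {"dx": 0.15, "dy": -0.6, "dz": 0, "yaw": 0},
  {"dx": 0, "dy": 0, "dz": 0, "yaw": 0},
  {"dx": 0, "dy": 0, "dz": 0, "yaw": 0},
], gripper=0, newtons=50)

```text
clock: 9.38
ee_pos: [0.4513, 0.2688, 0.163]
eef_rot: [3.141, 0.001, 0.229]
ft_force: [0.1, -0.1, -2.0]
finger_gap: 0.0159
grip_force: 49.0
```

Call:
move_arm([
  {"dx": 0, "dy": 0, "dz": 1.5, "yaw": 0},
  {"dx": 0, "dy": 0, "dz": 2, "yaw": 0},
  {"dx": 0, "dy": 0, "dz": 1, "yaw": 0},
  {"dx": 0, "dy": 0, "dz": 0.5, "yaw": 0},
  {"dx": 0, "dy": 0, "dz": 0, "yaw": 0},
  {"dx": 0, "dy": 0, "dz": 0, "yaw": 0},
], gripper=0, newtons=50)

```text
clock: 9.88
ee_pos: [0.4514, 0.2695, 0.1136]
eef_rot: [3.141, 0.0, 0.229]
ft_force: [0.1, 0.2, -1.7]
finger_gap: 0.0156
grip_force: 49.0
```

Run:
```python
from h import *
s=manip.get_state(); e=s['ee_pos']; print(e,s['ft_force'])
c=manip.camera_info('scene'); im=manip.grab_frame('scene'); p=proj(c,[[e[0],e[1],.1]])[0]; x,y=map(int,p)
o=cv2.resize(im[y-35:y+55,x-45:x+45],None,fx=6,fy=6,interpolation=2); cv2.imwrite('pics/s9.png',o); print(x,y)
```

```text
[0.45143755 0.2694526  0.11361324] [ 0.14979107  0.18779847 -1.65398686]
294 247
```

View pics/s9.png

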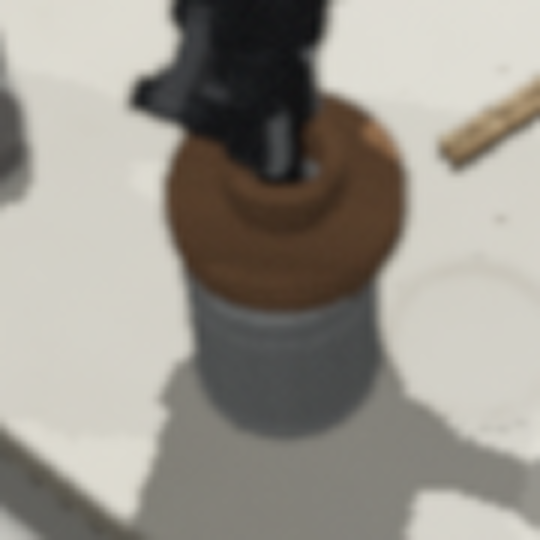

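The scene crop shows the lid level and centred over the canister (lid 167–407, canister 190–380). Lowering it now.

Call:
move_arm([
  {"dx": 0, "dy": 0, "dz": 0.4, "yaw": 0},
  {"dx": 0, "dy": 0, "dz": 0.4, "yaw": 0},
  {"dx": 0, "dy": 0, "dz": 0.3, "yaw": 0},
  {"dx": 0, "dy": 0, "dz": 0.2, "yaw": 0},
  {"dx": 0, "dy": 0, "dz": 0, "yaw": 0},
  {"dx": 0, "dy": 0, "dz": 0, "yaw": 0},
], gripper=0, newtons=50)

```text
clock: 10.43
ee_pos: [0.4511, 0.2699, 0.1002]
eef_rot: [3.142, 0.0, 0.23]
ft_force: [0.6, -0.1, -2.6]
finger_gap: 0.0158
grip_force: 49.0
```

Call:
move_arm([
  {"dx": 0, "dy": 0, "dz": 0.2, "yaw": 0},
  {"dx": 0, "dy": 0, "dz": 0.2, "yaw": 0},
  {"dx": 0, "dy": 0, "dz": 0.2, "yaw": 0},
  {"dx": 0, "dy": 0, "dz": 0.2, "yaw": 0},
  {"dx": 0, "dy": 0, "dz": 0.1, "yaw": 0},
  {"dx": 0, "dy": 0, "dz": 0, "yaw": 0},
  {"dx": 0, "dy": 0, "dz": 0, "yaw": 0},
], gripper=0, newtons=50)

```text
clock: 11.02
ee_pos: [0.4512, 0.2699, 0.0912]
eef_rot: [-3.142, 0.0, 0.23]
ft_force: [0.2, 0.1, -2.2]
finger_gap: 0.0157
grip_force: 49.0
```

Call:
move_arm([
  {"dx": 0, "dy": 0, "dz": 0.1, "yaw": 0},
  {"dx": 0, "dy": 0, "dz": 0.05, "yaw": 0},
  {"dx": 0, "dy": 0, "dz": 0.05, "yaw": 0},
  {"dx": 0, "dy": 0, "dz": 0, "yaw": 0},
  {"dx": 0, "dy": 0, "dz": 0, "yaw": 0},
], gripper=0, newtons=50)

```text
clock: 11.43
ee_pos: [0.4514, 0.2699, 0.0894]
eef_rot: [-3.142, -0.0, 0.23]
ft_force: [-0.3, 0.3, 1.8]
finger_gap: 0.0162
grip_force: 49.6
```

Contact came exactly at the expected seat height. Releasing.

Call:
move_arm([
  {"dx": 0, "dy": 0, "dz": 0, "yaw": 0},
  {"dx": 0, "dy": 0, "dz": 0, "yaw": 0},
  {"dx": 0, "dy": 0, "dz": 0, "yaw": 0},
  {"dx": 0, "dy": 0, "dz": -0.3, "yaw": 0},
  {"dx": 0, "dy": 0, "dz": 0, "yaw": 0},
  {"dx": 0, "dy": 0, "dz": 0, "yaw": 0},
  {"dx": 0, "dy": 0, "dz": 0, "yaw": 0},
  {"dx": 0, "dy": 0, "dz": 0, "yaw": 0},
], gripper=0.4, newtons=50)

```text
clock: 12.1
ee_pos: [0.4512, 0.2699, 0.0923]
eef_rot: [-3.142, -0.0, 0.23]
ft_force: [-0.1, 0.2, -0.3]
finger_gap: 0.0342
grip_force: 0.0
```

Call:
move_arm([
  {"dx": 0, "dy": 0, "dz": -0.5, "yaw": 0},
  {"dx": 0, "dy": 0, "dz": -1, "yaw": 0},
  {"dx": 0, "dy": 0, "dz": -1.5, "yaw": 0},
  {"dx": 0, "dy": 0, "dz": -1, "yaw": 0},
  {"dx": 0, "dy": 0, "dz": 0, "yaw": 0},
  {"dx": 0, "dy": 0, "dz": 0, "yaw": 0},
], gripper=0.4, newtons=50)

```text
clock: 12.6
ee_pos: [0.4516, 0.2701, 0.133]
eef_rot: [-3.141, -0.002, 0.23]
ft_force: [-0.0, 0.4, -0.9]
finger_gap: 0.0342
grip_force: 0.0
```

Call:
move_arm([
  {"dx": 0, "dy": 0, "dz": 0, "yaw": 0},
  {"dx": 0, "dy": 0, "dz": 0, "yaw": 0},
  {"dx": 0, "dy": 0, "dz": 0, "yaw": 0},
  {"dx": 0, "dy": 0, "dz": 0, "yaw": 0},
  {"dx": 0, "dy": 0, "dz": 0.4, "yaw": 0},
  {"dx": 0, "dy": 0, "dz": 0.4, "yaw": 0},
  {"dx": 0, "dy": 0, "dz": 0, "yaw": 0},
], gripper=0, newtons=50)

```text
clock: 13.18
ee_pos: [0.4507, 0.2696, 0.1233]
eef_rot: [3.141, 0.001, 0.23]
ft_force: [-0.5, 0.3, 0.1]
finger_gap: -0.0003
grip_force: 0.0
```

Run:
```python
from h import *
c=manip.camera_info('wrist'); s=manip.get_state(); print(s['ee_pos'],s['ft_force'],s['finger_gap'])
im=manip.grab_frame('wrist'); cv2.imwrite('pics/w10.png',im)
m=brown(im); k=max(cv2.findContours(m,cv2.RETR_EXTERNAL,cv2.CHAIN_APPROX_NONE)[0],key=cv2.contourArea)
x,y,w,h=cv2.boundingRect(k); print(x,y,w,h,onz(c,(x+w/2,y+w/2),.098),'z from size:',c['eye'][2]-(c['fx']*.087/w-.017)/.966)
```

```text
[0.45068824 0.26963278 0.12325393] [-0.47219824  0.29026894  0.07947749] -0.00034444850889318694
264 159 117 105 [0.44970803 0.26922385 0.098     ] z from size: 0.0954579988118282
```

Call:
move_arm([
  {"dx": 0, "dy": 0, "dz": 0.3, "yaw": 0},
  {"dx": 0, "dy": 0, "dz": 0.3, "yaw": 0},
  {"dx": 0, "dy": 0, "dz": 0.2, "yaw": 0},
  {"dx": 0, "dy": 0, "dz": 0, "yaw": 0},
  {"dx": 0, "dy": 0, "dz": 0, "yaw": 0},
], gripper=0, newtons=50)

```text
clock: 13.65
ee_pos: [0.4511, 0.2698, 0.1161]
eef_rot: [3.142, 0.0, 0.23]
ft_force: [0.3, 0.1, -0.4]
finger_gap: 0.0002
grip_force: 0.0
```

Call:
move_arm([
  {"dx": 0, "dy": 0, "dz": 0.2, "yaw": 0},
  {"dx": 0, "dy": 0, "dz": 0.1, "yaw": 0},
  {"dx": 0, "dy": 0, "dz": 0.1, "yaw": 0},
  {"dx": 0, "dy": 0, "dz": 0, "yaw": 0},
  {"dx": 0, "dy": 0, "dz": 0, "yaw": 0},
], gripper=0, newtons=50)

```text
clock: 14.07
ee_pos: [0.4512, 0.2699, 0.1122]
eef_rot: [-3.142, 0.0, 0.23]
ft_force: [-0.4, -0.2, -0.4]
finger_gap: 0.0001
grip_force: 0.0
```

Call:
move_arm([
  {"dx": 0, "dy": 0, "dz": 0.1, "yaw": 0},
  {"dx": 0, "dy": 0, "dz": 0.1, "yaw": 0},
  {"dx": 0, "dy": 0, "dz": 0.1, "yaw": 0},
  {"dx": 0, "dy": 0, "dz": 0, "yaw": 0},
  {"dx": 0, "dy": 0, "dz": 0, "yaw": 0},
], gripper=0, newtons=50)

```text
clock: 14.48
ee_pos: [0.4511, 0.2698, 0.1092]
eef_rot: [3.142, 0.0, 0.23]
ft_force: [0.3, 0.8, 0.3]
finger_gap: 0.0
grip_force: 0.0
```

Call:
move_arm([
  {"dx": 0, "dy": 0, "dz": 0.1, "yaw": 0},
  {"dx": 0, "dy": 0, "dz": 0.1, "yaw": 0},
  {"dx": 0, "dy": 0, "dz": 0, "yaw": 0},
  {"dx": 0, "dy": 0, "dz": 0, "yaw": 0},
], gripper=0, newtons=50)

```text
clock: 14.82
ee_pos: [0.4511, 0.2699, 0.1072]
eef_rot: [-3.142, 0.0, 0.23]
ft_force: [0.9, 0.1, -0.6]
finger_gap: -0.0003
grip_force: 0.0
```

Call:
move_arm([
  {"dx": 0, "dy": 0, "dz": 0.1, "yaw": 0},
  {"dx": 0, "dy": 0, "dz": 0.1, "yaw": 0},
  {"dx": 0, "dy": 0, "dz": 0, "yaw": 0},
  {"dx": 0, "dy": 0, "dz": 0, "yaw": 0},
], gripper=0, newtons=50)

```text
clock: 15.15
ee_pos: [0.4514, 0.27, 0.106]
eef_rot: [-3.141, -0.001, 0.23]
ft_force: [-3.0, -1.5, 14.6]
finger_gap: 0.0001
grip_force: 7.2
```

Call:
move_arm([
  {"dx": 0, "dy": 0, "dz": 0.1, "yaw": 0},
  {"dx": 0, "dy": 0, "dz": 0, "yaw": 0},
  {"dx": 0, "dy": 0, "dz": 0, "yaw": 0},
], gripper=0, newtons=50)

```text
clock: 15.4
ee_pos: [0.4518, 0.2702, 0.1059]
eef_rot: [-3.141, -0.002, 0.23]
ft_force: [-7.0, -3.4, 32.0]
finger_gap: -0.0001
grip_force: 16.0
```

Pressed to about 32 N with the lids home. Next: back off, open, and go down over the collar.

Call:
move_arm([
  {"dx": 0, "dy": 0, "dz": -0.3, "yaw": 0},
  {"dx": 0, "dy": 0, "dz": -1, "yaw": 0},
  {"dx": 0, "dy": 0, "dz": 0, "yaw": 0},
  {"dx": 0, "dy": 0, "dz": 0, "yaw": 0},
], gripper=0, newtons=30)

```text
clock: 15.73
ee_pos: [0.4516, 0.27, 0.1178]
eef_rot: [-3.141, -0.001, 0.23]
ft_force: [-0.5, -0.0, -0.6]
finger_gap: 0.0003
grip_force: 0.0
```

Call:
move_arm([
  {"dx": 0, "dy": 0, "dz": -0.5, "yaw": 0},
  {"dx": 0, "dy": 0, "dz": 0, "yaw": 0},
  {"dx": 0, "dy": 0, "dz": 0, "yaw": 0},
  {"dx": 0, "dy": 0, "dz": 0, "yaw": 0},
  {"dx": 0, "dy": 0, "dz": 0, "yaw": 0},
  {"dx": 0, "dy": 0, "dz": 0, "yaw": 0},
], gripper=0.8, newtons=30)

```text
clock: 16.23
ee_pos: [0.4511, 0.2698, 0.1221]
eef_rot: [3.142, 0.0, 0.23]
ft_force: [-0.1, -1.2, 0.9]
finger_gap: 0.0678
grip_force: 0.0
```

Run:
```python
from h import *
c=manip.camera_info('wrist'); s=manip.get_state(); print(s['ee_pos'],s['ft_force'],s['finger_gap'])
im=manip.grab_frame('wrist'); cv2.imwrite('pics/w11.png',im)
m=brown(im); k=max(cv2.findContours(m,cv2.RETR_EXTERNAL,cv2.CHAIN_APPROX_NONE)[0],key=cv2.contourArea)
x,y,w,h=cv2.boundingRect(k); print(x,y,w,h,onz(c,(x+w/2,y+w/2),.098),'z from size:',c['eye'][2]-(c['fx']*.087/w-.017)/.966)
```

```text
[0.4510945  0.26981805 0.1221073 ] [-0.11636855 -1.17994757  0.88741368] 0.06783515107978594
264 160 117 115 [0.4497545 0.2693372 0.098    ] z from size: 0.09438130659640365
```

Call:
move_arm([
  {"dx": 0, "dy": 0, "dz": 1, "yaw": 0},
  {"dx": 0, "dy": 0, "dz": 1.2, "yaw": 0},
  {"dx": 0, "dy": 0, "dz": 1, "yaw": 0},
  {"dx": 0, "dy": 0, "dz": 0.8, "yaw": 0},
  {"dx": 0, "dy": 0, "dz": 0.5, "yaw": 0},
  {"dx": 0, "dy": 0, "dz": 0.2, "yaw": 0},
  {"dx": 0, "dy": 0, "dz": 0, "yaw": 0},
  {"dx": 0, "dy": 0, "dz": 0, "yaw": 0},
], gripper=0.8, newtons=30)

```text
clock: 16.95
ee_pos: [0.4514, 0.2699, 0.0754]
eef_rot: [-3.142, -0.0, 0.23]
ft_force: [0.2, 0.2, -0.0]
finger_gap: 0.068
grip_force: 0.0
```

Call:
move_arm([
  {"dx": 0, "dy": 0, "dz": 0.2, "yaw": 0},
  {"dx": 0, "dy": 0, "dz": 0.2, "yaw": 0},
  {"dx": 0, "dy": 0, "dz": 0, "yaw": 0},
  {"dx": 0, "dy": 0, "dz": 0, "yaw": 0},
], gripper=0.8, newtons=30)

```text
clock: 17.28
ee_pos: [0.4512, 0.2699, 0.0713]
eef_rot: [-3.142, -0.0, 0.23]
ft_force: [0.9, 0.4, -0.2]
finger_gap: 0.0681
grip_force: 0.0
```

Call:
move_arm([
  {"dx": 0, "dy": 0, "dz": 0.2, "yaw": 0},
  {"dx": 0, "dy": 0, "dz": 0.2, "yaw": 0},
  {"dx": 0, "dy": 0, "dz": 0, "yaw": 0},
  {"dx": 0, "dy": 0, "dz": 0, "yaw": 0},
], gripper=0.8, newtons=30)

```text
clock: 17.62
ee_pos: [0.4511, 0.2698, 0.0671]
eef_rot: [3.142, 0.0, 0.23]
ft_force: [0.1, -0.4, 0.3]
finger_gap: 0.068
grip_force: 0.0
```

Call:
move_arm([
  {"dx": 0, "dy": 0, "dz": 0.2, "yaw": 0},
  {"dx": 0, "dy": 0, "dz": 0, "yaw": 0},
  {"dx": 0, "dy": 0, "dz": 0, "yaw": 0},
], gripper=0.8, newtons=30)

```text
clock: 17.87
ee_pos: [0.4511, 0.2698, 0.0652]
eef_rot: [3.142, 0.0, 0.23]
ft_force: [-0.1, -0.2, -0.4]
finger_gap: 0.0683
grip_force: 0.0
```

Call:
move_arm([
  {"dx": 0, "dy": 0, "dz": 0, "yaw": 0},
  {"dx": 0, "dy": 0, "dz": 0, "yaw": 0},
  {"dx": 0, "dy": 0, "dz": 0, "yaw": 0},
  {"dx": 0, "dy": 0, "dz": 0, "yaw": 0},
  {"dx": 0, "dy": 0, "dz": 0, "yaw": 0},
  {"dx": 0, "dy": 0, "dz": 0, "yaw": 0},
], gripper=0, newtons=30)

```text
clock: 18.37
ee_pos: [0.4512, 0.27, 0.0656]
eef_rot: [-3.141, -0.0, 0.23]
ft_force: [-1.1, -0.5, 6.2]
finger_gap: 0.0432
grip_force: 29.6
```

Call:
move_arm([
  {"dx": 0, "dy": 0, "dz": -0.1, "yaw": 0},
  {"dx": 0, "dy": 0, "dz": -0.2, "yaw": 0},
  {"dx": 0, "dy": 0, "dz": -0.2, "yaw": 0},
  {"dx": 0, "dy": 0, "dz": -0.2, "yaw": 0},
  {"dx": 0, "dy": 0, "dz": -0.2, "yaw": 0},
  {"dx": 0, "dy": 0, "dz": 0, "yaw": 0},
  {"dx": 0, "dy": 0, "dz": 0, "yaw": 0},
], gripper=0, newtons=30)

```text
clock: 18.95
ee_pos: [0.4513, 0.2699, 0.0744]
eef_rot: [-3.142, -0.0, 0.23]
ft_force: [0.4, -0.2, -0.3]
finger_gap: 0.0431
grip_force: 30.6
```

Call:
move_arm([
  {"dx": 0, "dy": 0, "dz": -0.5, "yaw": 0},
  {"dx": 0, "dy": 0, "dz": -0.6, "yaw": 0},
  {"dx": 0, "dy": 0, "dz": -0.6, "yaw": 0},
  {"dx": 0, "dy": 0, "dz": -0.6, "yaw": 0},
  {"dx": 0, "dy": 0, "dz": -0.6, "yaw": 0},
  {"dx": 0, "dy": 0, "dz": -0.6, "yaw": 0},
  {"dx": 0, "dy": 0, "dz": -0.5, "yaw": 0},
  {"dx": 0, "dy": 0, "dz": 0, "yaw": 0},
], gripper=0, newtons=30)

```text
clock: 19.62
ee_pos: [0.4517, 0.2701, 0.1155]
eef_rot: [-3.141, -0.002, 0.23]
ft_force: [1.0, 0.2, -0.6]
finger_gap: 0.0432
grip_force: 30.6
```

Call:
move_arm([
  {"dx": 0, "dy": 0, "dz": -0.6, "yaw": 0},
  {"dx": 0, "dy": 0, "dz": -1, "yaw": 0},
  {"dx": 0, "dy": 0, "dz": -1.2, "yaw": 0},
  {"dx": 0, "dy": 0, "dz": -1.2, "yaw": 0},
  {"dx": 0, "dy": 0, "dz": -0.8, "yaw": 0},
  {"dx": 0, "dy": 0, "dz": -0.3, "yaw": 0},
  {"dx": 0, "dy": 0, "dz": 0, "yaw": 0},
  {"dx": 0, "dy": 0, "dz": 0, "yaw": 0},
], gripper=0, newtons=30)

```text
clock: 20.28
ee_pos: [0.4511, 0.2698, 0.1651]
eef_rot: [3.142, 0.0, 0.23]
ft_force: [0.1, -0.3, -0.5]
finger_gap: 0.0431
grip_force: 30.7
```

Run:
```python
from h import *
s=manip.get_state(); print(s['ee_pos'],s['ft_force'],s['finger_gap'],s['grip_force'])
c=manip.camera_info('scene'); im=manip.grab_frame('scene'); cv2.imwrite('pics/s12.png',im)
x,y=map(int,proj(c,[[.451,.27,.13]])[0]); m=np.zeros(im.shape[:2],np.uint8); w=slice(y-70,y+70),slice(x-60,x+60); m[w]=brown(im)[w]
k=sorted(cv2.findContours(m,cv2.RETR_EXTERNAL,cv2.CHAIN_APPROX_NONE)[0],key=cv2.contourArea)[-1]
print('brown',cv2.boundingRect(k),'expected lid px',proj(c,[[.451,.27,.198],[.451,.27,.098],[.451,.27,.144]]))
o=cv2.resize(im[y-70:y+70,x-60:x+60],None,fx=4,fy=4,interpolation=2); cv2.imwrite('pics/s12c.png',o); print(x,y)
```

```text
[0.45105081 0.26977971 0.16511531] [ 0.07037186 -0.33914752 -0.53073959] 0.04307659917517093 30.666894167661667
brown (274, 206, 42, 39) expected lid px [[292.90219431 220.59455186]
 [294.99823808 248.40551044]
 [294.08292955 236.26091311]]
294 240
```

Run:
```python
from h import *
im=cv2.imread('pics/s12.png'); c=manip.camera_info('scene')
# column through canister axis: coarse grey + hue samples
hs=cv2.cvtColor(im,cv2.COLOR_BGR2HSV)
for z in np.arange(.22,.0,-.01):
    u,v=proj(c,[[.451,.27,z]])[0].astype(int); print(round(z,2),u,v,im[v,u],end=' | ')
```

```text
0.22 292 213 [27 34 43] | 0.21 292 216 [84 92 96] | 0.2 292 219 [154 163 164] | 0.19 293 223 [46 57 72] | 0.18 293 225 [42 49 60] | 0.17 293 228 [45 52 63] | 0.16 293 231 [40 58 79] | 0.15 293 234 [38 54 76] | 0.14 294 237 [42 60 82] | 0.13 294 240 [39 54 74] | 0.12 294 242 [35 50 70] | 0.11 294 245 [15 17 20] | 0.1 294 247 [15 15 14] | 0.09 295 250 [13 15 14] | 0.08 295 252 [51 51 50] | 0.07 295 255 [105 105 102] | 0.06 295 257 [105 105 102] | 0.05 295 260 [106 106 104] | 0.04 296 262 [106 105 104] | 0.03 296 264 [105 105 103] | 0.02 296 266 [85 85 83] | 0.01 296 269 [84 84 82] |
```

Run:
```python
from h import *
s=manip.get_state(); e=s['ee_pos']; th=np.linspace(0,6.3,60)
for n in('wrist','scene'):
    c=manip.camera_info(n); im=manip.grab_frame(n); q=np.vstack([proj(c,np.c_[e[0]+r*np.cos(th),e[1]+r*np.sin(th),0*th+z]) for r,z in((.0435,.1835),(.0435,.1995))])
    u,v=q.mean(0).astype(int); m=np.zeros(im.shape[:2],np.uint8); w=slice(max(0,v-110),v+110),slice(u-110,u+110); m[w]=brown(im)[w]
    k=max(cv2.findContours(m,cv2.RETR_EXTERNAL,cv2.CHAIN_APPROX_NONE)[0],key=cv2.contourArea)
    x,y,W,H=cv2.boundingRect(k); print(n,'seen',x,y,x+W,y+H,'expected',q.min(0).round(),q.max(0).round())
# inner lid flange in scene: expected outline rows on its near edge
c=manip.camera_info('scene'); d=c['eye'][:2]-e[:2]; d/=np.hypot(*d)
for z,r in((.09,.0385),(.095,.0385),(.09,.0365)): print(proj(c,[[e[0]+r*d[0],e[1]+r*d[1],z]])[0].round(1))
print(im[244:275,294].mean(1).astype(int))
```

```text
wrist seen 244 173 401 323 expected [241. 165.] [403. 319.]
scene seen 274 206 316 245 expected [271. 203.] [315. 243.]
[296.4 266. ]
[296.3 264.7]
[296.4 265.1]
[ 34  20  16  11  13  14  17  27  60  92 102 103 103 104 104 105 104 105
 105 105 103  95  84  79  81  84  82  80  79  79  79]
```

```bash
python3 -c "
from rig import manip
print(manip.job_done())"
```

```text
the job is handed in; nothing more can be done
None
```

The job is handed in; no verdict came back. The inner lid is seated on the wide canister (pressed to about 32 N), and the gripper holds the outer lid level by its collar, about 10 cm above its seat.

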